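# Clamp the glued end cap with the winged thumbscrew

## Task

The black plastic end cap has just been glued: without gripping or lifting anything, push it with the shut fingertips along the blue gluing clamp, between the two guides, until it is fully home against the upright at the back. Then, by repeated fingertip strokes against its red wings, turn the loose thumbscrew clockwise (seen from above) until it is all the way down and its pad presses on the cap. Push the wings gently, never pinch them, leave the other things on the bench alone, and finish with the hand clear.

Things in the scene. Friction and masses are not known exactly. Their poses are not given: they have to be found in the camera images.
- clamp: Blue gluing clamp, fixed to the bench. Origin: on the bench, right below the thumbscrew's vertical axis. x points along the guides from their open mouth to the upright, y to the left of that, z up. Base plate 8 mm thick (x -142 to +72 mm, y +-50). Two aluminium guides 54 mm apart, tops 20 mm above the bench, x -37 to +37 mm, with flared mouths to x -58.
- clamp_stop (a point): Point on the front face of the upright (the end stop), 18 mm above the bench, 38 mm along the clamp's x from the thumbscrew's axis. The upright is 24 mm thick (clamp x +38 to +62), 52 mm wide, and its top is 75 mm above the bench: fingertips stroking the wings must not run into it.
- clamp_boss (a point): Point on the thumbscrew's axis on top of the clamp's arm, 53 mm above the bench. The arm is 30 mm wide, 10 mm thick, and reaches from the upright over the channel to a round end 15 mm before the axis; the thumbscrew stands on that end.
- end_cap: Loose black plastic end cap, slanted sides, 50 x 74 x 21 mm, about 40 g, lying on the clamp's base plate, at first 50 to 75 mm short of home. Origin: centre of its underside; its long side is its own y axis (lies along the clamp's x, within 0.05 rad), z up. Home: far end at the upright, origin about 1 mm past the thumbscrew's axis. Push at its near end, about 37 mm from the origin.
- thumbscrew: Winged head of the clamping screw: brass hub of radius 11 mm, two opposite red wings. Origin: on the vertical turning axis at the hub's underside, 55 mm above the bench when fully down, up to 63.5 mm when up (sinks 5 mm per clockwise turn). Its own x axis runs along the wings (both the same). Wings: 5 mm thick, from 9 to about 31 mm either side of the axis, 4 to 17 mm above the origin.
- wing (a point): Point in the middle of one wing, 24 mm from the axis, 10 mm above the hub's underside; pushed here, turning takes about 2 N and the screw stays where it is left. Once the screw is fully down, a clutch in the head slips at about 0.14 Nm (6 N here): the wings can still be pushed round, but the screw goes no farther and no harm is done.
- screw (a joint): Turn of the screw in rad, growing clockwise seen from above; 10.7 = fully down (end stop). Starts between 0 and 4.4, so that 1.0 to 1.7 turns are to be made.
- pad: Round black rubber pad, 22 mm across, 5.5 mm thick, sprung, hanging below the screw. Origin: centre of its underside, at least 3 mm above the cap's top at the start; at the end of the screw's travel its spring presses on the cap with about 5 N.
- glue_bottle: Bystander, to be left alone: white glue bottle with red cap, 108 mm tall; origin under its centre.
- multimeter: Bystander, to be left alone: yellow and black multimeter; origin under its centre.
- pliers_1: Bystander, to be left alone: red-handled pliers; origin under its centre.
- marker: Bystander, to be left alone: white marker with black cap; origin under its centre.
- tape_black: Bystander, to be left alone: roll of black tape; origin under its centre.
- tape_red: Bystander, to be left alone: roll of red tape; origin under its centre.
There are look-alikes about, which are no part of the job. What is shaped like the end_cap but turquoise is not meant.

How it is judged (in metres and radians):
On the way:
1. the end cap lies home against the upright, between the guides, the pad not yet on it (x of end_cap in the frame of clamp between -0.005 and 0.005 m and y of end_cap in the frame of clamp between -0.006 and 0.006 m and z of end_cap in the frame of clamp below 0.012 m and angle between the y axis of end_cap and the x axis of clamp, either way round below 0.2 rad and contact force between pad and end_cap below 0.3 N and value of joint screw below 9 rad), for 0.2 s.
At the end, for the whole second after the job is handed in: The cap lies home (origin within 5 mm of the axis along the guides and 6 mm across, straight within 11 degrees, flat on the plate), the screw is down to within 0.4 rad of its stop, and the pad presses on the cap with more than 2 N (x of end_cap in the frame of clamp between -0.005 and 0.005 m and y of end_cap in the frame of clamp between -0.006 and 0.006 m and z of end_cap in the frame of clamp below 0.012 m and angle between the y axis of end_cap and the x axis of clamp, either way round below 0.2 rad and value of joint screw above 10.3 rad and contact force between pad and end_cap above 2 N and linear speed of end_cap below 0.01 m/s); the robot touches nothing.
It fails at once if the end cap is lifted or tipped (z of end_cap in the frame of clamp above 0.016 m or angle between end_cap's own z axis and vertical above 0.3 rad).
It fails at once if the wings are pinched or forced (over 30 N) (contact force between the fingers and thumbscrew above 30 N).
It fails at once if another thing on the bench is moved more than 30 mm (distance of any of glue_bottle, multimeter, pliers_1, marker, tape_black, tape_red from where it was at the start of the episode above 0.03 m).
It also fails if it takes over 72 s, if anything falls off the work surface, if the arm or the gripper's body presses on something with over 40 N, if the wrist force passes 120 N, or if a joint passes its speed limit or range.

## Robot

A 6-joint arm with a two-finger parallel gripper is mounted at the origin on a cart in front of the work surface, level with it; the furniture and walls round the work are solid. World frame = base frame: x ahead of the robot, y to its left, z up, the work surface at z = 0. Lengths are in mm, angles in rad, forces in N, time in s.
With the tool pointing down it reaches from about 275 to 875 mm from the base axis. Payload 12.5 kg.
Tool frame: the origin (TCP) lies midway between the tips of the shut fingers; the grasp point (between the pads) lies 19 mm behind it; z points along the fingers, y is the line along which they close (so a half turn about z gives the same grasp; the last joint's range is limited). The gripper opens to 85 mm and grips with 20 to 120 N. Pads are 22 mm wide; open, the fingers measure 114 mm over their backs; the gripper's body (76 mm by 85 mm) begins 54 mm behind the grasp point. The pads swing forward as they close: fully open they stand 13 mm farther back than shut.
Start: joints at [1.163, 0.351, 1.652, -0, 1.139, -0.085], TCP at [174.441, 521.589, 231.29] pointing down, gripper open.
Joint ranges: [-2.75, 2.75], [-0.79, 2.1], [0.01, 2.65], [-1.57, 4.71], [0.07, 3.14], [-2.87, 2.87]. Speed limits (rad/s): [2.22, 2.22, 2.79, 3.14, 3.14, 3.14].

## Interface

Orientations are given as a unit quaternion [w, x, y, z].
In Python, from station import env gives the robot as it stands.
- The arm moves only by the tool drive_tool, never from a script. Its argument "commands" is a list of rows, each an object with "delta_pos": the shift along the world's x, y, z in cm, a list of three; "delta_rot": the turn, a rotation vector about the world's x, y, z in degrees, a list of three; "jaw": the opening, from 0 (shut) to 1 (fully open). A call has 1 to 5 rows; each row shifts and turns the commanded pose from where the row before left it; what a row does not reach is not made up. A row lasts 1/12 s, in which the tool goes at most 41.7 mm and 7.16 degrees, less where a joint would pass 70% of its speed; a pose out of reach is approached as far as the arm can. A call is refused whole if a number of a shift passes 4.17 or a number of a turn 7.16, either way. A call with a gripper value outside its range is refused whole. The fingers move at their own pace and stop on an object; the grip force is fixed at half the most. Time passes only in rows, so rows that do not move let the fingers close. It gives the time, the measured TCP pose, the force, the opening and the grip force at its end, in the units of the state.
- env.get_obs(): the state, without advancing time (a new reading comes with each control period).
- env.snapshot(name): name is "scene" or "side" or "wrist"; returns a dict with "img" (480x640x3 uint8, red, green, blue), "z_map" (480x640 float32, mm along the optical axis (not along the pixel's ray), 0 where there is no reading), "fx", "fy", "cx", "cy" (pixels), "R" (3x3) and "t" (3): a world point X has camera coordinates R X + t. Camera axes: x right, y down, z forward; pixel columns grow to the right and rows downward; lengths in mm; the calibration is good to about 2 mm. A picture is of the moment at which its call begins.
- env.sign_off(): hands the job in; it is judged then, once.
The state is a dict: "time_s": time; "qpos": joint angles; "dq": joint speeds; "tau": joint torques, N m; "tool_pos": TCP position; "tcp_rot": TCP orientation; "ft_force": force on the tool from outside, world axes, zero at the start; "wrist_torque": the same for the moment, N m; "gripper_width": finger opening in mm; "grasp_force": force on a finger pad.
Only numpy, scipy, OpenCV 4.12 (cv2) and the standard library are available. Lean on these libraries where they do the work, as an engineer would, in place of code of your own. Each camera call takes 0.05 s, during which the arm holds its last target. There are 200 camera calls.

## Working session

There is one attempt and no reset: what is moved stays moved. The work goes in short steps, Python scripts to look and compute and a tool call to move; the robot and the scene stay as the last step left them, time stands still between calls to the robot, and variables do not carry over. Pictures are saved under pics/ and viewed, at most 10 in all, crops included, and the job is handed in when it is done.

Besides the shell and the picture viewer there is one more tool, called after "Call:" as name(argument=value, ...) on one line, values as JSON. drive_tool: Moves the arm, as the interface text tells. Its arguments: {"type":"object","properties":{"commands":{"type":"array"}},"required":["commands"]}

```bash
mkdir -p pics; cat > h.py <<'E'
import numpy as np, cv2
from station import env
def snap(n):
    s=env.snapshot(n); np.savez(f'{n}.npz',**{k:np.asarray(v) for k,v in s.items()}); return s
def load(n): return dict(np.load(f'{n}.npz'))
def ray(s,u,v):
    d=np.array([(u-s['cx'])/s['fx'],(v-s['cy'])/s['fy'],1.]); R=s['R']; return -R.T@s['t'], R.T@d
def onz(s,u,v,z):
    c,d=ray(s,u,v); return c+d*(z-c[2])/d[2]
def proj(s,X):
    p=s['R']@np.asarray(X,float)+s['t']; return p[0]/p[2]*s['fx']+s['cx'],p[1]/p[2]*s['fy']+s['cy']
def cloud(s):
    v,u=np.mgrid[:480,:640]; z=s['z_map']
    P=np.stack([(u-s['cx'])/s['fx']*z,(v-s['cy'])/s['fy']*z,z],-1)
    W=(P-s['t'])@s['R']; W[z==0]=np.nan; return W
def save(img,name): cv2.imwrite('pics/'+name,cv2.cvtColor(img,cv2.COLOR_RGB2BGR))
E
python3 - <<'E'
from h import *
for n in ('scene','side'):
    s=snap(n); save(s['img'],n+'1.png'); print(n,-s['R'].T@s['t'],s['R'][2])
o=env.get_obs(); print(o)
E
```

```text
scene [265.25329035 116.03073273 868.6952694 ] [ 0.32507903 -0.32627019 -0.88762119]
side [ -74.7086797  -146.82962797  647.56461565] [ 0.74716412 -0.04123358 -0.6633593 ]
{'time_s': 0.1, 'qpos': array([ 1.16335678e+00,  3.51207350e-01,  1.65235581e+00,  3.31591330e-05,
        1.13911764e+00, -8.45844038e-02]), 'dq': array([-0.00063551, -0.0018792 , -0.0025138 ,  0.00036658,  0.00014498,
        0.00016579]), 'tau': array([ 1.64352925e-03, -5.06841123e+01, -2.91875768e+01, -2.80671708e-05,
        2.67332965e-03,  8.44894448e-07]), 'tool_pos': array([174.34188971, 521.31954003, 230.80019876]), 'tcp_rot': array([-1.47103782e-04,  1.60734214e-01,  9.86997577e-01, -5.24024391e-04]), 'ft_force': array([ 0.03652858, -0.5183671 ,  0.13178979]), 'wrist_torque': array([ 0.02181796, -0.00815678, -0.02047083]), 'grasp_force': 0.0, 'gripper_width': 85.61730233033396}
```

View pics/scene1.png

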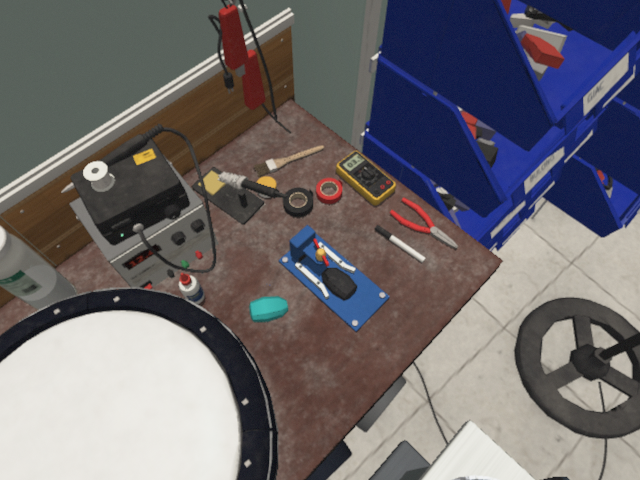

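View pics/side1.png

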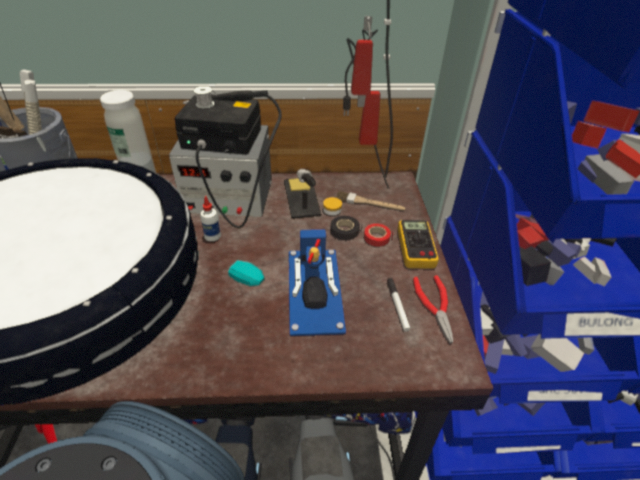

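The black end cap is at scene (339,282) and side (316,292). Look-alikes are the turquoise cap at scene (268,308), the black tape at (298,201) and the black multimeter face at (372,178). By its colour and its place on the blue clamp, the one at (339,282) is the target. Next is a close crop to check it, plus measurements.

```bash
python3 - <<'E'
from h import *
crops=[]
for n,(u0,v0) in (('scene',(265,215)),('side',(255,215))):
    s=load(n); img=s['img']; W=cloud(s)
    crops.append(cv2.resize(img[v0:v0+130,u0:u0+130],(390,390),interpolation=cv2.INTER_CUBIC))
    hsv=cv2.cvtColor(img,cv2.COLOR_RGB2HSV); H,S,V=[hsv[...,i].astype(int) for i in range(3)]
    box=np.zeros(H.shape,bool); box[v0:v0+130,u0:u0+130]=1
    blue=box&(H>100)&(H<125)&(S>120)
    pl=blue&(W[...,2]<16)&(W[...,2]>-5)
    # all clamp pixels filled: hull of plate points, ray on z=8
    v,u=np.nonzero(pl); P=np.array([onz(s,a,b,8)[:2] for a,b in zip(u,v)],np.float32)
    print(n,'plate z',np.nanmedian(W[pl][:,2]),'rect',cv2.minAreaRect(P), cv2.boxPoints(cv2.minAreaRect(P)).round(1).tolist())
    top=blue&(W[...,2]>66); 
    if top.sum(): print(' upright top',top.sum(),W[top].mean(0),cv2.minAreaRect(W[top][:,:2].astype(np.float32)))
    red=box&((H<8)|(H>170))&(S>140)&(V>90)&(W[...,2]>40)
    print(' red',red.sum(),W[red].mean(0)); 
    for a in W[red][::5]: print('   ',a.round(0))
    blk=box&(V<60)&(W[...,2]>20)&(W[...,2]<36); 
    Q=W[blk][:,:2].astype(np.float32); print(' black',blk.sum(),cv2.minAreaRect(Q), np.median(W[blk][:,2]))
save(np.hstack(crops),'crop1.png')
E
```

```text
scene plate z 7.857449434805605 rect ((507.7276611328125, -177.48110961914062), (101.01296997070312, 219.0243377685547), 89.86842346191406) [[398.1000061035156, -227.6999969482422], [617.0999755859375, -228.1999969482422], [617.4000244140625, -127.19999694824219], [398.29998779296875, -126.69999694824219]]
 upright top 308 [ 588.09578886 -174.65678328   73.89794597] ((589.3107299804688, -175.81748962402344), (23.68627166748047, 52.30656051635742), 0.4714183211326599)
 red 59 [ 539.13631767 -177.07017959   75.78769615]
    [ 579. -199.   52.]
    [ 565. -185.   79.]
    [ 563. -183.   77.]
    [ 558. -186.   75.]
    [ 555. -183.   76.]
    [ 551. -179.   78.]
    [ 531. -181.   64.]
    [ 526. -170.   78.]
    [ 523. -172.   77.]
    [ 520. -169.   77.]
    [ 515. -170.   78.]
    [ 513. -167.   77.]
 black 497 ((516.4443359375, -173.71914672851562), (125.8187026977539, 43.68690872192383), 3.2071712017059326) 25.105958061168444
side plate z 7.233769823383202 rect ((502.20037841796875, -176.5270538330078), (214.35693359375, 98.27832794189453), 0.6632242202758789) [[394.5, -128.60000610351562], [395.6000061035156, -226.89999389648438], [609.9000244140625, -224.39999389648438], [608.7999877929688, -126.19999694824219]]
 upright top 236 [ 586.43360798 -174.98342512   72.93648334] ((588.1700439453125, -175.5472869873047), (24.19125747680664, 49.677581787109375), 0.07538573443889618)
 red 64 [ 539.73948659 -175.84386726   74.02033536]
    [ 581. -184.   66.]
    [ 566. -185.   77.]
    [ 562. -187.   78.]
    [ 580. -180.   56.]
    [ 581. -180.   53.]
    [ 551. -181.   77.]
    [ 551. -183.   74.]
    [ 524. -169.   77.]
    [ 520. -170.   77.]
    [ 520. -172.   75.]
    [ 513. -164.   77.]
    [ 510. -166.   77.]
    [ 510. -168.   75.]
 black 452 ((515.5003051757812, -173.7374267578125), (44.881683349609375, 125.20651245117188), 89.24839782714844) 24.960745791206065
```

View pics/crop1.png

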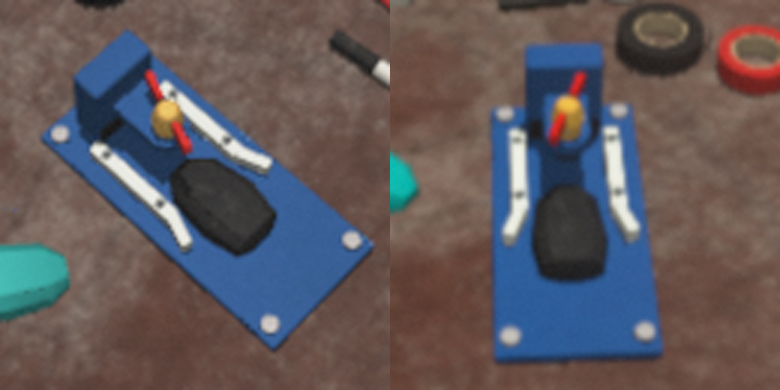

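Crop: the black cap lies in the channel (left panel about (225,205)), pushed part-way between the white guides. The hub is at (167,118), with red wings running from (152,75) to (187,150), so the target is confirmed. Next I check the heights along the transit path, the hub top and the near end of the cap.

```bash
python3 - <<'E'
from h import *
for n in ('scene','side'):
    s=load(n); img=s['img']; W=cloud(s); X,Y,Z=W[...,0],W[...,1],W[...,2]
    for y in range(-250,600,100):
        m=(X>120)&(X<480)&(Y>y)&(Y<y+100)
        if m.any(): print(n,y,'zmax',np.nanmax(Z[m]).round(), W[m][np.nanargmax(Z[m])].round())
    hsv=cv2.cvtColor(img,cv2.COLOR_RGB2HSV); H,S,V=[hsv[...,i].astype(int) for i in range(3)]
    hub=(abs(X-539)<25)&(abs(Y+176)<25)&(H>12)&(H<30)&(S>100)&(Z>50)
    print('hub',hub.sum(),W[hub].mean(0),np.percentile(Z[hub],[50,90,100]))
    blk=(V<62)&(abs(Y+176)<40)&(X>410)&(X<560)&(Z>9)&(Z<33)&(S<110)
    Q=W[blk]; print('blk x',np.percentile(Q[:,0],[0,2,5,50,98]),'near y',np.median(Q[Q[:,0]<470][:,1]), np.percentile(Q[:,1],[1,99]))
    v,u=np.nonzero(blk); i=np.argsort(X[blk])[:8]; print(W[blk][i].round(0).tolist())
E
```

```text
scene -250 zmax 32.0 [ 477. -188.   32.]
scene -150 zmax 15.0 [ 408. -138.   15.]
scene -50 zmax 102.0 [480.  49. 102.]
scene 50 zmax 157.0 [415. 103. 157.]
scene 150 zmax 157.0 [353. 159. 157.]
scene 250 zmax 155.0 [476. 252. 155.]
hub 87 [ 538.83565961 -174.73623571   72.63020266] [75.12778661 77.98990701 80.01179445]
blk x [452.72208921 453.4442166  455.66650343 485.6262357  522.91665774] near y -174.41842671759287 [-196.64555119 -153.51623953]
[[453.0, -179.0, 13.0], [453.0, -173.0, 12.0], [453.0, -175.0, 19.0], [453.0, -164.0, 17.0], [453.0, -170.0, 17.0], [453.0, -171.0, 10.0], [453.0, -184.0, 18.0], [453.0, -173.0, 17.0]]
side -250 zmax 30.0 [ 473. -182.   30.]
side -150 zmax 19.0 [ 480. -137.   19.]
side -50 zmax 104.0 [479.  50. 104.]
side 50 zmax 156.0 [415. 104. 156.]
side 150 zmax 155.0 [351. 160. 155.]
side 250 zmax 153.0 [440. 296. 153.]
side 550 zmax -461.0 [ 479.  612. -461.]
hub 82 [ 536.10599404 -177.7163207    70.02861984] [73.25534955 76.71973516 77.57735085]
blk x [451.52890643 452.66149936 453.26854819 474.37286268 516.60049979] near y -175.83686593922903 [-195.52582762 -154.28744928]
[[452.0, -170.0, 19.0], [452.0, -183.0, 15.0], [452.0, -167.0, 13.0], [452.0, -172.0, 18.0], [452.0, -172.0, 12.0], [452.0, -183.0, 12.0], [452.0, -179.0, 18.0], [452.0, -174.0, 12.0]]
```

Call:
drive_tool(commands=[{"delta_pos": [0,0,0],"delta_rot": [0,0,6.5],"jaw": 0},{"delta_pos": [0,0,0],"delta_rot": [0,0,6],"jaw": 0},{"delta_pos": [0,0,0],"delta_rot": [0,0,6],"jaw": 0},{"delta_pos": [0,0,0],"delta_rot": [0,0,0],"jaw": 0},{"delta_pos": [0,0,0],"delta_rot": [0,0,0],"jaw": 0}])

```text
time_s: 0.52
tool_pos: [174.4, 521.5, 231.1]
tcp_rot: [-0.0, 0.002, 1.0, -0.0]
ft_force: [-0.6, 0.5, 0.5]
gripper_width: 25.1
grasp_force: 0.0
```

Call:
drive_tool(commands=[{"delta_pos": [1.3,-3.5,0],"delta_rot": [0,0,0],"jaw": 0},{"delta_pos": [1.3,-3.5,0],"delta_rot": [0,0,0],"jaw": 0},{"delta_pos": [1.3,-3.5,0],"delta_rot": [0,0,0],"jaw": 0},{"delta_pos": [1.3,-3.5,0],"delta_rot": [0,0,0],"jaw": 0},{"delta_pos": [1.3,-3.5,0],"delta_rot": [0,0,0],"jaw": 0}])

```text
time_s: 0.93
tool_pos: [239.5, 344.9, 231.2]
tcp_rot: [0.0, 0.002, 1.0, -0.0]
ft_force: [2.0, 0.2, 0.1]
gripper_width: 0.6
grasp_force: 0.0
```

Call:
drive_tool(commands=[{"delta_pos": [1.3,-3.5,0],"delta_rot": [0,0,0],"jaw": 0},{"delta_pos": [1.3,-3.5,0],"delta_rot": [0,0,0],"jaw": 0},{"delta_pos": [1.3,-3.5,0],"delta_rot": [0,0,0],"jaw": 0},{"delta_pos": [1.3,-3.5,0],"delta_rot": [0,0,0],"jaw": 0},{"delta_pos": [1.3,-3.5,0],"delta_rot": [0,0,0],"jaw": 0}])

```text
time_s: 1.35
tool_pos: [304.5, 170.0, 231.4]
tcp_rot: [0.0, 0.002, 1.0, 0.0]
ft_force: [0.9, 0.5, 0.1]
gripper_width: 0.2
grasp_force: 0.0
```

Call:
drive_tool(commands=[{"delta_pos": [1.3,-3.5,0],"delta_rot": [0,0,0],"jaw": 0},{"delta_pos": [1.3,-3.5,0],"delta_rot": [0,0,0],"jaw": 0},{"delta_pos": [1.3,-3.5,0],"delta_rot": [0,0,0],"jaw": 0},{"delta_pos": [1.3,-3.5,0],"delta_rot": [0,0,0],"jaw": 0},{"delta_pos": [1.3,-3.5,0],"delta_rot": [0,0,0],"jaw": 0}])

```text
time_s: 1.77
tool_pos: [369.6, -5.4, 231.5]
tcp_rot: [0.0, 0.002, 1.0, -0.0]
ft_force: [0.6, -0.1, 0.3]
gripper_width: 0.1
grasp_force: 0.0
```

Call:
drive_tool(commands=[{"delta_pos": [1.0,-3.5,0],"delta_rot": [0,0,0],"jaw": 0},{"delta_pos": [1.0,-3.5,0],"delta_rot": [0,0,0],"jaw": 0},{"delta_pos": [1.0,-3.5,0],"delta_rot": [0,0,0],"jaw": 0},{"delta_pos": [1.0,-3.5,0],"delta_rot": [0,0,0],"jaw": 0},{"delta_pos": [0,0,0],"delta_rot": [0,0,0],"jaw": 0}])

```text
time_s: 2.18
tool_pos: [410.8, -148.1, 231.4]
tcp_rot: [0.001, 0.004, 1.0, -0.001]
ft_force: [0.3, 1.3, -0.3]
gripper_width: 0.2
grasp_force: 0.0
```

Call:
drive_tool(commands=[{"delta_pos": [0.4,-2.7,-3],"delta_rot": [0,0,0],"jaw": 0},{"delta_pos": [0.4,0,-4],"delta_rot": [0,0,0],"jaw": 0},{"delta_pos": [0.4,0,-4],"delta_rot": [0,0,0],"jaw": 0},{"delta_pos": [0,0,-4],"delta_rot": [0,0,0],"jaw": 0},{"delta_pos": [0,0,0],"delta_rot": [0,0,0],"jaw": 0}])

```text
time_s: 2.6
tool_pos: [417.9, -168.5, 75.4]
tcp_rot: [-0.005, 0.002, 1.0, 0.003]
ft_force: [-2.4, 0.9, -0.1]
gripper_width: -0.2
grasp_force: 0.0
```

```bash
python3 - <<'E'
from h import *
c=[]
for n,(u0,v0) in (('scene',(265,205)),('side',(240,180))):
    s=snap(n); c.append(cv2.resize(s['img'][v0:v0+140,u0:u0+140],(400,400),interpolation=cv2.INTER_CUBIC))
    print(n,proj(s,env.get_obs()['tool_pos']),(u0,v0))
save(np.hstack(c),'c2.png'); print(env.get_obs()['tool_pos'])
E
```

```text
scene (np.float64(364.7042855325004), np.float64(295.88394640901856)) (265, 205)
side (np.float64(312.86069412567787), np.float64(294.9655348363428)) (240, 180)
[ 421.09685694 -170.08814762   81.47097625]
```

View pics/c2.png

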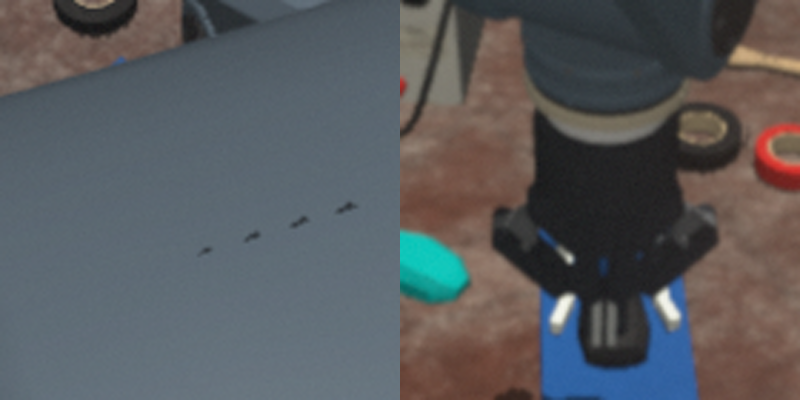

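Side panel: the shut fingers hang at about crop (605,320), narrow, in front of and above the cap. The arm hides the clamp from the scene camera. I'll get the finger width from the depth map.

```bash
python3 - <<'E'
from h import *
s=load('side'); W=cloud(s); X,Y,Z=W[...,0],W[...,1],W[...,2]
for z in range(76,180,8):
    m=(abs(X-420)<60)&(abs(Y+170)<70)&(Z>z)&(Z<z+8)
    if m.sum(): print(z,m.sum(),'x',np.percentile(X[m],[2,50]).round(1),'y',np.percentile(Y[m],[1,99]).round(1))
E
```

```text
76 8 x [407.9 408.3] y [-169.6 -159.9]
84 51 x [406.6 408.8] y [-179.1 -154.1]
92 52 x [407.1 410.3] y [-179.8 -153.3]
100 53 x [406.7 410.8] y [-179.6 -153.4]
108 58 x [406.7 410.5] y [-179.5 -153.4]
116 59 x [405.5 408.3] y [-184.2 -139.3]
124 155 x [405.1 407.6] y [-199.5 -134.4]
132 265 x [405.8 411.9] y [-204.8 -129.2]
140 158 x [402.3 407.8] y [-213.4 -122.2]
148 216 x [401.2 407.9] y [-217.8 -115. ]
156 215 x [401.2 407.5] y [-224.8 -110.4]
164 354 x [400.7 409.1] y [-227.5 -105.8]
172 306 x [399.4 409.4] y [-223.3 -108.9]
```

Call:
drive_tool(commands=[{"delta_pos": [0.2,-0.5,-1.8],"delta_rot": [0,0,0],"jaw": 0},{"delta_pos": [0,0,-1.6],"delta_rot": [0,0,0],"jaw": 0},{"delta_pos": [0,0,-1.6],"delta_rot": [0,0,0],"jaw": 0},{"delta_pos": [0,0,0],"delta_rot": [0,0,0],"jaw": 0},{"delta_pos": [0,0,0],"delta_rot": [0,0,0],"jaw": 0}])

```text
time_s: 3.12
tool_pos: [424.5, -175.8, 33.4]
tcp_rot: [0.001, 0.0, 1.0, -0.001]
ft_force: [0.1, 1.1, 0.2]
gripper_width: -0.1
grasp_force: 0.0
```

Call:
drive_tool(commands=[{"delta_pos": [0,0,-1.0],"delta_rot": [0,0,0],"jaw": 0},{"delta_pos": [0,0,-0.9],"delta_rot": [0,0,0],"jaw": 0},{"delta_pos": [0,0,0],"delta_rot": [0,0,0],"jaw": 0},{"delta_pos": [0.7,0,0],"delta_rot": [0,0,0],"jaw": 0},{"delta_pos": [0.5,0,0],"delta_rot": [0,0,0],"jaw": 0}])

```text
time_s: 3.53
tool_pos: [436.3, -175.6, 12.6]
tcp_rot: [0.0, 0.0, 1.0, -0.0]
ft_force: [0.8, -0.6, -0.9]
gripper_width: 0.1
grasp_force: 0.0
```

Call:
drive_tool(commands=[{"delta_pos": [0.4,0,0],"delta_rot": [0,0,0],"jaw": 0},{"delta_pos": [0.4,0,0],"delta_rot": [0,0,0],"jaw": 0},{"delta_pos": [0.4,0,0],"delta_rot": [0,0,0],"jaw": 0},{"delta_pos": [0.4,0,0],"delta_rot": [0,0,0],"jaw": 0},{"delta_pos": [0.4,0,0],"delta_rot": [0,0,0],"jaw": 0}])

```text
time_s: 3.95
tool_pos: [455.8, -175.4, 12.3]
tcp_rot: [-0.0, -0.0, 1.0, -0.0]
ft_force: [-1.1, -1.0, 1.0]
gripper_width: 0.1
grasp_force: 0.2
```

Call:
drive_tool(commands=[{"delta_pos": [0.4,0,0],"delta_rot": [0,0,0],"jaw": 0},{"delta_pos": [0.4,0,0],"delta_rot": [0,0,0],"jaw": 0},{"delta_pos": [0.4,0,0],"delta_rot": [0,0,0],"jaw": 0},{"delta_pos": [0.4,0,0],"delta_rot": [0,0,0],"jaw": 0},{"delta_pos": [0.4,0,0],"delta_rot": [0,0,0],"jaw": 0}])

```text
time_s: 4.37
tool_pos: [475.8, -175.4, 12.3]
tcp_rot: [-0.0, -0.0, 1.0, -0.0]
ft_force: [-0.5, -0.7, 0.2]
gripper_width: -0.1
grasp_force: 0.2
```

Call:
drive_tool(commands=[{"delta_pos": [0.3,0,0.1],"delta_rot": [0,0,0],"jaw": 0},{"delta_pos": [0.3,0,0.1],"delta_rot": [0,0,0],"jaw": 0},{"delta_pos": [0.3,0,0],"delta_rot": [0,0,0],"jaw": 0},{"delta_pos": [0.2,0,0],"delta_rot": [0,0,0],"jaw": 0},{"delta_pos": [0.1,0,0],"delta_rot": [0,0,0],"jaw": 0}])

```text
time_s: 4.78
tool_pos: [487.7, -175.4, 14.3]
tcp_rot: [0.0, -0.0, 1.0, -0.0]
ft_force: [-0.2, 1.2, -0.3]
gripper_width: 0.1
grasp_force: 0.2
```

Call:
drive_tool(commands=[{"delta_pos": [0.1,0,0],"delta_rot": [0,0,0],"jaw": 0},{"delta_pos": [0,0,0],"delta_rot": [0,0,0],"jaw": 0}])

```text
time_s: 4.95
tool_pos: [488.5, -175.4, 14.2]
tcp_rot: [-0.0, -0.0, 1.0, 0.0]
ft_force: [0.6, -0.2, -0.1]
gripper_width: 0.0
grasp_force: 0.0
```

Call:
drive_tool(commands=[{"delta_pos": [0.1,0,0],"delta_rot": [0,0,0],"jaw": 0},{"delta_pos": [0,0,0],"delta_rot": [0,0,0],"jaw": 0}])

```text
time_s: 5.12
tool_pos: [489.5, -175.4, 14.3]
tcp_rot: [0.0, -0.0, 1.0, 0.0]
ft_force: [0.6, 0.7, 0.2]
gripper_width: 0.1
grasp_force: 0.0
```

Call:
drive_tool(commands=[{"delta_pos": [0.1,0,0],"delta_rot": [0,0,0],"jaw": 0},{"delta_pos": [0,0,0],"delta_rot": [0,0,0],"jaw": 0}])

```text
time_s: 5.28
tool_pos: [490.6, -175.4, 14.3]
tcp_rot: [0.0, -0.0, 1.0, -0.0]
ft_force: [-0.3, 0.3, 0.6]
gripper_width: 0.1
grasp_force: 0.0
```

Still no end-stop force, so I go on millimetre by millimetre.

Call:
drive_tool(commands=[{"delta_pos": [0.1,0,0],"delta_rot": [0,0,0],"jaw": 0},{"delta_pos": [0,0,0],"delta_rot": [0,0,0],"jaw": 0}])

```text
time_s: 5.45
tool_pos: [491.6, -175.4, 14.3]
tcp_rot: [0.0, -0.0, 1.0, -0.0]
ft_force: [-0.2, -0.5, -0.5]
gripper_width: -0.1
grasp_force: 0.0
```

Call:
drive_tool(commands=[{"delta_pos": [0.1,0,0],"delta_rot": [0,0,0],"jaw": 0},{"delta_pos": [0,0,0],"delta_rot": [0,0,0],"jaw": 0}])

```text
time_s: 5.62
tool_pos: [492.6, -175.4, 14.3]
tcp_rot: [0.0, -0.0, 1.0, -0.0]
ft_force: [-0.9, 0.2, 0.4]
gripper_width: 0.2
grasp_force: 0.0
```

```bash
python3 - <<'E'
from h import *
o=env.get_obs(); print(o['tool_pos'],o['ft_force'])
s=snap('scene'); t=snap('side')
save(np.hstack([cv2.resize(a['img'][v:v+140,u:u+140],(400,400),interpolation=cv2.INTER_CUBIC) for a,u,v in((s,265,205),(t,240,190))]),'c3.png')
E
```

```text
[ 492.61738661 -175.44284063   14.33034106] [-0.8700923   0.22760648  0.42635788]
```

View pics/c3.png

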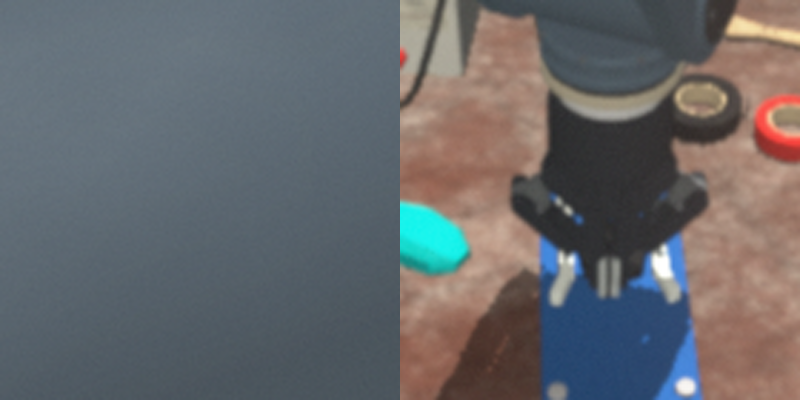

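Side view: the fingers are between the guides behind the cap, and the scene camera is blocked. I keep pushing until the force rises.

Call:
drive_tool(commands=[{"delta_pos": [0.1,0,0],"delta_rot": [0,0,0],"jaw": 0},{"delta_pos": [0,0,0],"delta_rot": [0,0,0],"jaw": 0}])

```text
time_s: 5.88
tool_pos: [493.6, -175.4, 14.3]
tcp_rot: [0.0, -0.0, 1.0, -0.0]
ft_force: [0.3, 0.4, -0.3]
gripper_width: -0.2
grasp_force: 0.0
```

Call:
drive_tool(commands=[{"delta_pos": [0.1,0,0],"delta_rot": [0,0,0],"jaw": 0},{"delta_pos": [0,0,0],"delta_rot": [0,0,0],"jaw": 0}])

```text
time_s: 6.05
tool_pos: [494.2, -175.3, 14.2]
tcp_rot: [-0.0, -0.0, 1.0, 0.0]
ft_force: [-1.1, -0.7, 0.6]
gripper_width: 0.2
grasp_force: 0.9
```

Call:
drive_tool(commands=[{"delta_pos": [0.1,0,0],"delta_rot": [0,0,0],"jaw": 0},{"delta_pos": [0,0,0],"delta_rot": [0,0,0],"jaw": 0}])

```text
time_s: 6.22
tool_pos: [494.4, -175.2, 14.1]
tcp_rot: [-0.001, -0.0, 1.0, 0.0]
ft_force: [-6.4, -0.2, 3.9]
gripper_width: -0.0
grasp_force: 3.3
```

The cap is home: the tool stopped at x ≈ 494.3 and the force rose to 6 N. I back off and lift, and work out the stroke path in the meantime.

Call:
drive_tool(commands=[{"delta_pos": [-1.0,0,0],"delta_rot": [0,0,0],"jaw": 0},{"delta_pos": [-2.0,0,0],"delta_rot": [0,0,0],"jaw": 0},{"delta_pos": [-2.0,0,1],"delta_rot": [0,0,0],"jaw": 0},{"delta_pos": [-2,0,3],"delta_rot": [0,0,0],"jaw": 0},{"delta_pos": [0,0,4],"delta_rot": [0,0,0],"jaw": 0}])

```text
time_s: 6.63
tool_pos: [420.5, -174.0, 92.7]
tcp_rot: [-0.003, 0.0, 1.0, 0.002]
ft_force: [0.6, -0.6, -0.6]
gripper_width: 0.2
grasp_force: 0.0
```

```bash
python3 - <<'E'
from h import *
c=np.array([539.5,-175.9]); h=np.array([11.5,13]); e=lambda a:np.array([np.cos(a),np.sin(a)])
p=None
for d in list(range(255,49,-15))+[50]:
    a=np.radians(d); n=e(a+np.pi/2)
    q=25*e(a)+(2.5+abs(n)@h)*n
    g=np.linalg.norm(np.maximum(abs(q)-h,0))-11   # hub clearance
    print(d,(c+q).round(1),'step cm',None if p is None else ((q-p)/10).round(2),'hub',g.round(1),'upright gap',(38-q[0]-11.5).round(1)); p=q
s=snap('scene'); W=cloud(s); hsv=cv2.cvtColor(s['img'],cv2.COLOR_RGB2HSV); H,S,V=[hsv[...,i].astype(int) for i in range(3)]
red=((H<8)|(H>170))&(S>140)&(V>90)&(W[...,2]>60)&(abs(W[...,0]-539)<40)&(abs(W[...,1]+176)<40)
print(red.sum(), env.get_obs()['tool_pos'])
E
```

```text
255 [ 549.4 -204.4] step cm None hub 4.5 upright gap 16.6
240 [ 543.4 -207. ] step cm [-0.6  -0.26] hub 7.1 upright gap 22.6
225 [ 535.8 -207.6] step cm [-0.76 -0.06] hub 7.7 upright gap 30.2
210 [ 527.6 -205.3] step cm [-0.82  0.23] hub 5.4 upright gap 38.4
195 [ 520.  -199.8] step cm [-0.76  0.55] hub 2.5 upright gap 46.0
180 [ 514.5 -191.4] step cm [-0.55  0.84] hub 2.7 upright gap 51.5
165 [ 510.7 -186.8] step cm [-0.38  0.46] hub 6.3 upright gap 55.3
150 [ 508.1 -180.3] step cm [-0.26  0.66] hub 8.9 upright gap 57.9
135 [ 507.8 -172.2] step cm [-0.03  0.81] hub 9.2 upright gap 58.2
120 [ 510.6 -163.7] step cm [0.28 0.85] hub 6.4 upright gap 55.4
105 [ 516.6 -156.1] step cm [0.61 0.76] hub 2.2 upright gap 49.4
90 [ 525.5 -150.9] step cm [0.89 0.52] hub 1.3 upright gap 40.5
75 [ 529.6 -147.4] step cm [0.41 0.35] hub 4.5 upright gap 36.4
60 [ 535.6 -144.8] step cm [0.6  0.26] hub 7.1 upright gap 30.4
50 [ 540.5 -144.1] step cm [0.49 0.07] hub 7.8 upright gap 25.5
19 [ 425.75157777 -176.25100338  100.85653872]
```

Call:
drive_tool(commands=[{"delta_pos": [2.5,-1.3,0],"delta_rot": [0,0,0],"jaw": 0},{"delta_pos": [2.5,-1.3,0],"delta_rot": [0,0,0],"jaw": 0},{"delta_pos": [2.5,-1.3,0],"delta_rot": [0,0,0],"jaw": 0},{"delta_pos": [0,0,-1],"delta_rot": [0,0,0],"jaw": 0},{"delta_pos": [0,0,-1],"delta_rot": [0,0,0],"jaw": 0}])

```text
time_s: 7.1
tool_pos: [501.2, -214.9, 74.0]
tcp_rot: [0.001, 0.0, 1.0, -0.0]
ft_force: [-0.4, -0.3, 0.1]
gripper_width: -0.0
grasp_force: 0.0
```

Call:
drive_tool(commands=[{"delta_pos": [0,0,-1.0],"delta_rot": [0,0,0],"jaw": 0},{"delta_pos": [0,0,0],"delta_rot": [0,0,0],"jaw": 0},{"delta_pos": [0,0,0],"delta_rot": [0,0,0],"jaw": 0},{"delta_pos": [0,0,0],"delta_rot": [0,0,0],"jaw": 0}])

```text
time_s: 7.43
tool_pos: [500.1, -214.2, 64.5]
tcp_rot: [-0.0, -0.0, 1.0, 0.0]
ft_force: [-0.2, 1.2, 0.5]
gripper_width: -0.0
grasp_force: 0.0
```

```bash
python3 - <<'E'
from h import *
s=snap('side'); print(env.get_obs()['tool_pos'],env.get_obs()['ft_force'])
save(cv2.resize(s['img'][200:320,250:390],(700,600),interpolation=cv2.INTER_CUBIC),'c4.png')
E
```

```text
[ 500.37232527 -214.36970401   64.71403519] [ 0.09367578  0.30062062 -0.40863373]
```

View pics/c4.png

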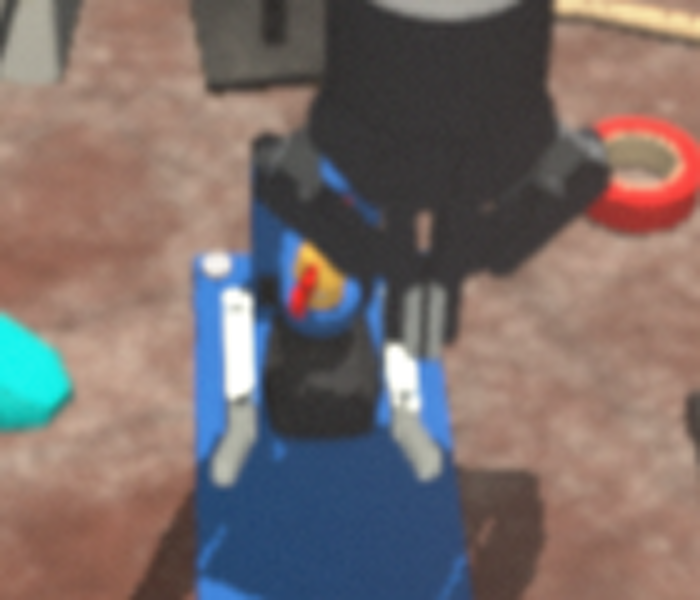

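The cap sits home under the arm. The near wing is at crop (303,292), unchanged, and the fingertips are clear to the right at (425,350). First stroke now.

Call:
drive_tool(commands=[{"delta_pos": [0.7,1.1,-0.4],"delta_rot": [0,0,0],"jaw": 0},{"delta_pos": [0.7,1.2,0],"delta_rot": [0,0,0],"jaw": 0},{"delta_pos": [-0.4,0.5,0],"delta_rot": [0,0,0],"jaw": 0},{"delta_pos": [-0.2,0.6,0],"delta_rot": [0,0,0],"jaw": 0},{"delta_pos": [-0.1,0.8,0],"delta_rot": [0,0,0],"jaw": 0}])

```text
time_s: 7.9
tool_pos: [506.9, -172.0, 60.4]
tcp_rot: [-0.0, -0.0, 1.0, -0.0]
ft_force: [-0.9, -2.5, -0.5]
gripper_width: 0.4
grasp_force: 0.9
```

Call:
drive_tool(commands=[{"delta_pos": [0.3,0.85,0],"delta_rot": [0,0,0],"jaw": 0},{"delta_pos": [0.6,0.75,0],"delta_rot": [0,0,0],"jaw": 0},{"delta_pos": [0.9,0.5,0],"delta_rot": [0,0,0],"jaw": 0},{"delta_pos": [0.4,0.35,0],"delta_rot": [0,0,0],"jaw": 0},{"delta_pos": [0.6,0.3,0],"delta_rot": [0,0,0],"jaw": 0}])

```text
time_s: 8.32
tool_pos: [536.0, -144.4, 60.2]
tcp_rot: [-0.0, -0.0, 1.0, 0.0]
ft_force: [-1.4, -0.4, -1.3]
gripper_width: 0.3
grasp_force: 0.8
```

Call:
drive_tool(commands=[{"delta_pos": [0.5,0.1,0],"delta_rot": [0,0,0],"jaw": 0},{"delta_pos": [0,0,0],"delta_rot": [0,0,0],"jaw": 0}])

```text
time_s: 8.48
tool_pos: [541.5, -143.7, 60.2]
tcp_rot: [0.0, -0.0, 1.0, -0.0]
ft_force: [0.0, -0.3, 1.2]
gripper_width: -0.2
grasp_force: 0.1
```

```bash
cat > wing.py <<'E'
from h import *
c=np.array([539.5,-175.9])
for n in ('side','scene'):
    s=snap(n); W=cloud(s); hsv=cv2.cvtColor(s['img'],cv2.COLOR_RGB2HSV); H,S,V=[hsv[...,i].astype(int) for i in range(3)]
    red=((H<8)|(H>170))&(S>140)&(V>70)&(W[...,2]>56)&(np.hypot(W[...,0]-c[0],W[...,1]-c[1])<34)
    P=W[red]
    if len(P)<5: print(n,len(P)); continue
    d=P[:,:2]-c; d=d[np.hypot(*d.T)>13]; a=np.degrees(np.arctan2(d[:,1],d[:,0]))%360
    t=np.degrees(np.angle(np.exp(2j*np.radians(a)).mean()))/2
    print(n,len(a),'wing axis deg (mod 180)',round(t%180,1),'hist',np.histogram(a,12,(0,360))[0],'ztop',np.percentile(P[:,2],[50,95]).round(1))
o=env.get_obs(); print(o['tool_pos'].round(1),o['ft_force'].round(1),o['time_s'])
E
python3 wing.py
```

```text
side 70 wing axis deg (mod 180) 66.7 hist [ 0  2 21  4  0  0  0  8 35  0  0  0] ztop [74.2 78.7]
scene 0
[ 540.7 -144.    60.3] [-0.1 -0.5 -0.7] 8.5833
```

Call:
drive_tool(commands=[{"delta_pos": [-0.1,0.1,1.5],"delta_rot": [0,0,0],"jaw": 0},{"delta_pos": [0,0,1.7],"delta_rot": [0,0,0],"jaw": 0},{"delta_pos": [0.5,-2.1,0],"delta_rot": [0,0,0],"jaw": 0},{"delta_pos": [0.6,-2.2,0],"delta_rot": [0,0,0],"jaw": 0},{"delta_pos": [0.5,-2.2,0],"delta_rot": [0,0,0],"jaw": 0}])

```text
time_s: 9.0
tool_pos: [555.8, -208.9, 92.9]
tcp_rot: [0.001, -0.0, 1.0, -0.0]
ft_force: [0.0, 0.2, 0.1]
gripper_width: -0.2
grasp_force: 0.0
```

Call:
drive_tool(commands=[{"delta_pos": [0,0,0],"delta_rot": [0,0,0],"jaw": 0},{"delta_pos": [0,0,-1.1],"delta_rot": [0,0,0],"jaw": 0},{"delta_pos": [0,0,-1.1],"delta_rot": [0,0,0],"jaw": 0},{"delta_pos": [0,0,-1.0],"delta_rot": [0,0,0],"jaw": 0},{"delta_pos": [0,0,0],"delta_rot": [0,0,0],"jaw": 0}])

```text
time_s: 9.42
tool_pos: [553.9, -206.6, 57.4]
tcp_rot: [-0.002, -0.0, 1.0, 0.001]
ft_force: [0.1, -0.1, -0.9]
gripper_width: -0.1
grasp_force: 0.0
```

```bash
python3 wing.py
```

```text
side 88 wing axis deg (mod 180) 66.5 hist [ 0  3 41  0  0  0  0 10 32  2  0  0] ztop [73.1 76.6]
scene 0
[ 555.  -207.2   59.5] [ 0.1 -0.4  0.2] 9.5167
```

Call:
drive_tool(commands=[{"delta_pos": [-0.6,0,0],"delta_rot": [0,0,0],"jaw": 0},{"delta_pos": [-0.6,0,0],"delta_rot": [0,0,0],"jaw": 0},{"delta_pos": [-0.8,0,0],"delta_rot": [0,0,0],"jaw": 0},{"delta_pos": [-0.8,0.2,0],"delta_rot": [0,0,0],"jaw": 0},{"delta_pos": [-0.8,0.55,0],"delta_rot": [0,0,0],"jaw": 0}])

```text
time_s: 9.93
tool_pos: [518.8, -200.9, 60.8]
tcp_rot: [0.001, 0.0, 1.0, -0.0]
ft_force: [0.6, -1.5, 0.2]
gripper_width: 0.1
grasp_force: 0.7
```

Call:
drive_tool(commands=[{"delta_pos": [-0.5,0.85,0],"delta_rot": [0,0,0],"jaw": 0},{"delta_pos": [-0.4,0.45,0],"delta_rot": [0,0,0],"jaw": 0},{"delta_pos": [-0.2,0.65,0],"delta_rot": [0,0,0],"jaw": 0},{"delta_pos": [0,0.8,0],"delta_rot": [0,0,0],"jaw": 0},{"delta_pos": [0.3,0.85,0],"delta_rot": [0,0,0],"jaw": 0}])

```text
time_s: 10.35
tool_pos: [511.1, -163.7, 60.3]
tcp_rot: [-0.0, 0.0, 1.0, 0.0]
ft_force: [-0.2, -3.3, 0.9]
gripper_width: 0.4
grasp_force: 0.9
```

Call:
drive_tool(commands=[{"delta_pos": [0.6,0.8,0],"delta_rot": [0,0,0],"jaw": 0},{"delta_pos": [0.9,0.5,0],"delta_rot": [0,0,0],"jaw": 0},{"delta_pos": [0.5,0.35,0],"delta_rot": [0,0,0],"jaw": 0},{"delta_pos": [0.6,0.3,0],"delta_rot": [0,0,0],"jaw": 0},{"delta_pos": [0.5,0.1,0],"delta_rot": [0,0,0],"jaw": 0}])

```text
time_s: 10.77
tool_pos: [543.2, -143.3, 60.1]
tcp_rot: [-0.0, -0.0, 1.0, 0.0]
ft_force: [-2.6, -0.6, -0.8]
gripper_width: -0.1
grasp_force: 0.9
```

```bash
python3 wing.py
```

```text
side 74 wing axis deg (mod 180) 65.2 hist [ 0  4 23  5  0  0  0 15 27  0  0  0] ztop [71.8 77.6]
scene 0
[ 543.3 -143.7   60.2] [-0.8  0.3  1.1] 10.8667
```

Call:
drive_tool(commands=[{"delta_pos": [-0.1,0.1,1.5],"delta_rot": [0,0,0],"jaw": 0},{"delta_pos": [0,0,1.7],"delta_rot": [0,0,0],"jaw": 0},{"delta_pos": [0.4,-2.1,0],"delta_rot": [0,0,0],"jaw": 0},{"delta_pos": [0.5,-2.2,0],"delta_rot": [0,0,0],"jaw": 0},{"delta_pos": [0.4,-2.2,0],"delta_rot": [0,0,0],"jaw": 0}])

```text
time_s: 11.28
tool_pos: [555.0, -208.9, 92.8]
tcp_rot: [0.001, -0.0, 1.0, -0.0]
ft_force: [-0.4, 0.0, -0.9]
gripper_width: 0.1
grasp_force: 0.0
```

Call:
drive_tool(commands=[{"delta_pos": [0,0,0],"delta_rot": [0,0,0],"jaw": 0},{"delta_pos": [0,0,-1.1],"delta_rot": [0,0,0],"jaw": 0},{"delta_pos": [0,0,-1.1],"delta_rot": [0,0,0],"jaw": 0},{"delta_pos": [0,0,-1.0],"delta_rot": [0,0,0],"jaw": 0},{"delta_pos": [0,0,0],"delta_rot": [0,0,0],"jaw": 0}])

```text
time_s: 11.7
tool_pos: [553.0, -206.5, 57.4]
tcp_rot: [-0.002, -0.0, 1.0, 0.001]
ft_force: [-0.9, -0.3, 0.0]
gripper_width: -0.4
grasp_force: 0.0
```

```bash
python3 wing.py
```

```text
side 85 wing axis deg (mod 180) 62.2 hist [ 0  7 34  0  0  0  0 27 16  1  0  0] ztop [70.7 74.4]
scene 0
[ 554.1 -207.2   59.5] [-0.2 -0.6 -0.3] 11.8
```

Call:
drive_tool(commands=[{"delta_pos": [-0.6,0,0],"delta_rot": [0,0,0],"jaw": 0},{"delta_pos": [-0.5,0,0],"delta_rot": [0,0,0],"jaw": 0},{"delta_pos": [-0.8,0,0],"delta_rot": [0,0,0],"jaw": 0},{"delta_pos": [-0.8,0.2,0],"delta_rot": [0,0,0],"jaw": 0},{"delta_pos": [-0.8,0.55,0],"delta_rot": [0,0,0],"jaw": 0}])

```text
time_s: 12.22
tool_pos: [518.8, -200.9, 60.8]
tcp_rot: [0.001, 0.0, 1.0, -0.0]
ft_force: [1.3, -1.1, 0.8]
gripper_width: 0.3
grasp_force: 0.7
```

Call:
drive_tool(commands=[{"delta_pos": [-0.5,0.85,0],"delta_rot": [0,0,0],"jaw": 0},{"delta_pos": [-0.4,0.45,0],"delta_rot": [0,0,0],"jaw": 0},{"delta_pos": [-0.2,0.65,0],"delta_rot": [0,0,0],"jaw": 0},{"delta_pos": [0,0.8,0],"delta_rot": [0,0,0],"jaw": 0},{"delta_pos": [0.3,0.85,0],"delta_rot": [0,0,0],"jaw": 0}])

```text
time_s: 12.63
tool_pos: [511.1, -163.7, 60.2]
tcp_rot: [-0.0, 0.0, 1.0, 0.0]
ft_force: [-0.5, -1.8, -0.4]
gripper_width: 0.2
grasp_force: 0.9
```

Call:
drive_tool(commands=[{"delta_pos": [0.6,0.8,0],"delta_rot": [0,0,0],"jaw": 0},{"delta_pos": [0.9,0.5,0],"delta_rot": [0,0,0],"jaw": 0}])

```text
time_s: 12.8
tool_pos: [526.6, -150.0, 60.1]
tcp_rot: [-0.001, -0.0, 1.0, 0.0]
ft_force: [-1.9, -1.5, 0.4]
gripper_width: -0.0
grasp_force: 0.9
```

Call:
drive_tool(commands=[{"delta_pos": [0.5,0.35,0],"delta_rot": [0,0,0],"jaw": 0},{"delta_pos": [0.6,0.3,0],"delta_rot": [0,0,0],"jaw": 0}])

```text
time_s: 12.97
tool_pos: [538.2, -144.2, 60.1]
tcp_rot: [-0.0, -0.0, 1.0, 0.0]
ft_force: [-1.1, -0.0, 0.3]
gripper_width: 0.0
grasp_force: 0.8
```

Call:
drive_tool(commands=[{"delta_pos": [0.5,0.1,0],"delta_rot": [0,0,0],"jaw": 0}])

```text
time_s: 13.05
tool_pos: [543.2, -143.3, 60.1]
tcp_rot: [-0.0, -0.0, 1.0, 0.0]
ft_force: [-2.2, -0.3, 0.3]
gripper_width: 0.3
grasp_force: 0.9
```

```bash
python3 wing.py
```

```text
side 71 wing axis deg (mod 180) 64.8 hist [ 0  3 23  4  0  0  0 15 26  0  0  0] ztop [68.6 72.8]
scene 0
[ 543.3 -143.7   60.2] [-0.6 -0.3 -0.1] 13.15
```

No clutch slip felt yet, so stroke 4 follows.

Call:
drive_tool(commands=[{"delta_pos": [-0.1,0.1,1.5],"delta_rot": [0,0,0],"jaw": 0},{"delta_pos": [0,0,1.7],"delta_rot": [0,0,0],"jaw": 0},{"delta_pos": [0.4,-2.1,0],"delta_rot": [0,0,0],"jaw": 0},{"delta_pos": [0.5,-2.2,0],"delta_rot": [0,0,0],"jaw": 0},{"delta_pos": [0.4,-2.2,0],"delta_rot": [0,0,0],"jaw": 0}])

```text
time_s: 13.57
tool_pos: [555.0, -208.9, 92.9]
tcp_rot: [0.001, -0.0, 1.0, -0.0]
ft_force: [0.2, -0.4, 0.5]
gripper_width: 0.3
grasp_force: 0.0
```

Call:
drive_tool(commands=[{"delta_pos": [0,0,0],"delta_rot": [0,0,0],"jaw": 0},{"delta_pos": [0,0,-1.1],"delta_rot": [0,0,0],"jaw": 0},{"delta_pos": [0,0,-1.1],"delta_rot": [0,0,0],"jaw": 0},{"delta_pos": [0,0,-1.0],"delta_rot": [0,0,0],"jaw": 0},{"delta_pos": [0,0,0],"delta_rot": [0,0,0],"jaw": 0}])

```text
time_s: 13.98
tool_pos: [553.0, -206.5, 57.4]
tcp_rot: [-0.002, -0.0, 1.0, 0.001]
ft_force: [0.2, 0.3, -0.4]
gripper_width: 0.0
grasp_force: 0.0
```

Call:
drive_tool(commands=[{"delta_pos": [-0.6,0,0],"delta_rot": [0,0,0],"jaw": 0},{"delta_pos": [-0.5,0,0],"delta_rot": [0,0,0],"jaw": 0},{"delta_pos": [-0.8,0,0],"delta_rot": [0,0,0],"jaw": 0}])

```text
time_s: 14.23
tool_pos: [535.7, -207.9, 60.8]
tcp_rot: [0.001, -0.0, 1.0, -0.0]
ft_force: [3.1, -0.9, 1.0]
gripper_width: -0.2
grasp_force: 1.3
```

Call:
drive_tool(commands=[{"delta_pos": [-0.8,0.2,0],"delta_rot": [0,0,0],"jaw": 0},{"delta_pos": [-0.8,0.55,0],"delta_rot": [0,0,0],"jaw": 0}])

```text
time_s: 14.4
tool_pos: [519.0, -200.9, 61.0]
tcp_rot: [0.001, 0.0, 1.0, -0.0]
ft_force: [1.5, -1.5, 0.5]
gripper_width: 0.2
grasp_force: 0.8
```

Call:
drive_tool(commands=[{"delta_pos": [-0.5,0.85,0],"delta_rot": [0,0,0],"jaw": 0},{"delta_pos": [-0.4,0.45,0],"delta_rot": [0,0,0],"jaw": 0},{"delta_pos": [-0.2,0.65,0],"delta_rot": [0,0,0],"jaw": 0}])

```text
time_s: 14.65
tool_pos: [508.4, -181.2, 61.1]
tcp_rot: [0.001, -0.0, 1.0, -0.001]
ft_force: [1.9, -5.8, 1.4]
gripper_width: -0.2
grasp_force: 2.6
```

Call:
drive_tool(commands=[{"delta_pos": [0,0.8,0],"delta_rot": [0,0,0],"jaw": 0},{"delta_pos": [0.3,0.85,0],"delta_rot": [0,0,0],"jaw": 0}])

```text
time_s: 14.82
tool_pos: [510.5, -164.2, 60.5]
tcp_rot: [-0.0, 0.0, 1.0, -0.0]
ft_force: [-2.2, -5.8, 0.1]
gripper_width: 0.0
grasp_force: 2.5
```

Call:
drive_tool(commands=[{"delta_pos": [0.6,0.8,0],"delta_rot": [0,0,0],"jaw": 0},{"delta_pos": [0.9,0.5,0],"delta_rot": [0,0,0],"jaw": 0}])

```text
time_s: 14.98
tool_pos: [524.6, -150.2, 59.9]
tcp_rot: [-0.002, -0.0, 1.0, 0.0]
ft_force: [-4.6, -3.7, -0.2]
gripper_width: 0.2
grasp_force: 2.5
```

Call:
drive_tool(commands=[{"delta_pos": [0.5,0.35,0],"delta_rot": [0,0,0],"jaw": 0},{"delta_pos": [0.6,0.3,0],"delta_rot": [0,0,0],"jaw": 0},{"delta_pos": [0.5,0.1,0],"delta_rot": [0,0,0],"jaw": 0}])

```text
time_s: 15.23
tool_pos: [541.4, -142.9, 59.9]
tcp_rot: [-0.001, -0.0, 1.0, 0.0]
ft_force: [-6.0, -1.6, 0.9]
gripper_width: 0.1
grasp_force: 2.8
```

```bash
python3 wing.py
```

```text
side 73 wing axis deg (mod 180) 69.5 hist [ 0  0 29  0  0  0  0  1 43  0  0  0] ztop [67.5 71.1]
scene 0
[ 541.8 -143.1   60. ] [-3.7  1.8  0.1] 15.3333
```

The force stepped up to about 6 N from mid-stroke on, which is the clutch slipping, so the screw is fully down. I move clear and look.

Call:
drive_tool(commands=[{"delta_pos": [-0.4,0.2,0.8],"delta_rot": [0,0,0],"jaw": 0},{"delta_pos": [-0.2,0.2,2],"delta_rot": [0,0,0],"jaw": 0},{"delta_pos": [-1,0,4],"delta_rot": [0,0,0],"jaw": 0},{"delta_pos": [-3,0,3],"delta_rot": [0,0,0],"jaw": 0},{"delta_pos": [-4,0,1],"delta_rot": [0,0,0],"jaw": 0}])

```text
time_s: 15.75
tool_pos: [458.9, -140.6, 172.1]
tcp_rot: [0.004, -0.0, 1.0, -0.002]
ft_force: [-0.3, -0.8, 1.2]
gripper_width: -0.1
grasp_force: 0.0
```

Call:
drive_tool(commands=[{"delta_pos": [-2,3.5,0],"delta_rot": [0,0,0],"jaw": 0},{"delta_pos": [-2,3.5,0],"delta_rot": [0,0,0],"jaw": 0},{"delta_pos": [0,0,0],"delta_rot": [0,0,0],"jaw": 0},{"delta_pos": [0,0,0],"delta_rot": [0,0,0],"jaw": 0},{"delta_pos": [0,0,0],"delta_rot": [0,0,0],"jaw": 0}])

```text
time_s: 16.17
tool_pos: [417.5, -70.1, 168.5]
tcp_rot: [0.001, -0.0, 1.0, -0.0]
ft_force: [0.9, -0.4, -0.4]
gripper_width: -0.2
grasp_force: 0.0
```

```bash
python3 wing.py; python3 - <<'E'
from h import *
save(np.hstack([cv2.resize(a['img'][v:v+130,u:u+130],(390,390),interpolation=cv2.INTER_CUBIC) for a,u,v in((load('scene'),265,215),(load('side'),255,215))]),'c5.png')
E
```

```text
side 82 wing axis deg (mod 180) 68.2 hist [ 0  1 40  0  0  0  0  2 39  0  0  0] ztop [68.  71.2]
scene 0
[417.6 -70.5 168. ] [-0.4  0.1  0.3] 16.2667
```

View pics/c5.png

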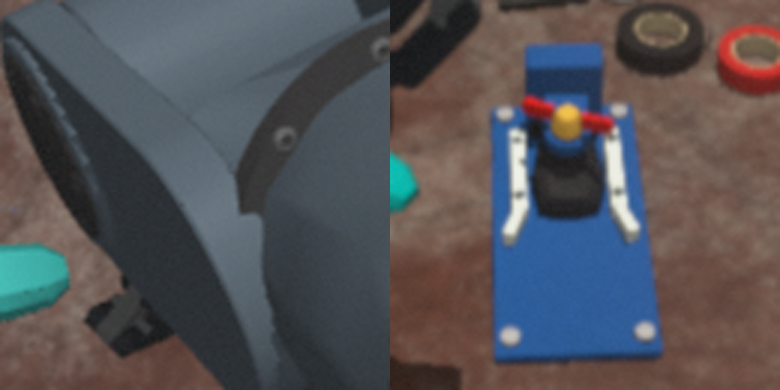

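Side panel: the cap is home under the arm at crop (567,180). The wings are low at (567,118), with tops about 71 mm, and the hand is clear. Handing in.

```bash
python3 -c "
from station import env; print(env.sign_off())"
```

```text
the job is handed in; nothing more can be done
None
```

The job is handed in, with no verdict shown: the cap is home against the upright, the thumbscrew is down with its clutch slipping at about 6 N, and the hand is clear.

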